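# Complete the vial rack, then press its label holder home behind the lip

### The job

Fill the empty cells of the grey vial rack with the two spare vials standing on the bench, leaving the vials already in it where they are. Then take the black label holder out of its stand by its finger block and push it down behind the aluminium lip along the rack's side, against the spring strip, until it is fully home. Finish while still gripping the holder and pressing it home: do not let go, as the spring would lift it again; leave the other things on the bench alone.

Things in the scene. Friction and masses are not known exactly. Their poses are not given: they have to be found in the camera images.
- rack: grey plastic vial rack, fixed to the bench: block 50 mm (x) by 210 mm (y) by 36 mm high with five square cells in one row along its y, pitch 42 mm, each 32 mm wide and 30 mm deep with bevelled mouths, open at the top, two of them empty at the start. Origin at the centre of the block's underside, on the bench; x across the row. Along its -x side (towards the robot) runs the label channel, with an aluminium lip in front. A thin base sheet 3 mm high, look only, lies under it.
- pocket0 (a point): centre of the floor of cell 0 of the rack (cells counted along rack y, from -y), 6 mm above the bench and 30 mm below the block's top
- pocket1 (a point): centre of the floor of cell 1 of the rack (cells counted along rack y, from -y), 6 mm above the bench and 30 mm below the block's top
- pocket2 (a point): centre of the floor of cell 2 of the rack (cells counted along rack y, from -y), 6 mm above the bench and 30 mm below the block's top
- pocket3 (a point): centre of the floor of cell 3 of the rack (cells counted along rack y, from -y), 6 mm above the bench and 30 mm below the block's top
- pocket4 (a point): centre of the floor of cell 4 of the rack (cells counted along rack y, from -y), 6 mm above the bench and 30 mm below the block's top
- slot (a point): label channel behind the lip: where the underside centre of the holder is when fully home, 8 mm above the bench, 36.5 mm to -x of the rack's origin. Axes as the rack's. The channel is 7 mm wide in x and 90 mm long in y (closed ends); lip (4 mm thick) and back wall are 28 mm high, above which both slope outward at 45 degrees to 36 mm height, so the mouth is about 20 mm wide and leads the blade in.
- spring (a joint): steel spring strip 86 mm long that fills the channel floor: 0 = up (its top 18 mm above the bench), 0.010 m = fully pressed down (top 8 mm above the bench), a hard stop; it grows as the holder is pushed down. Pushing it takes 3 N at first, rising evenly to 8 N when fully down; it springs back up when released.
- holder: label holder, black plastic, about 50 g: a thin upright blade 4 mm (x) by 80 mm (y) by 48 mm high (z) with a paper label on its faces and, on the middle of its upper edge, a finger block 12 mm (x) by 20 mm (y) by 32 mm high, so 80 mm tall in all. Origin at the centre of the blade's lower edge, z up; the same either way round. It goes into the channel with its blade along rack y.
- stand: fixed steel stand in which the holder waits upright: base 90 by 110 mm, 6 mm high, two cheeks up to 26 mm height, with a 6 mm wide slot between them that holds the blade; the blade's lower edge is 6 mm above the bench. Origin at the centre of its underside, slot along its y.
- vial0: closed amber glass vial with a white screw cap, upright cylinder 27 mm diameter all the way up, 72 mm tall, about 35 g; origin at the centre of its underside, z up along its axis. It stands in a cell of the rack at the start and stays there.
- vial1: closed amber glass vial with a white screw cap, upright cylinder 27 mm diameter all the way up, 72 mm tall, about 35 g; origin at the centre of its underside, z up along its axis. It stands in a cell of the rack at the start and stays there.
- vial2: closed amber glass vial with a white screw cap, upright cylinder 27 mm diameter all the way up, 72 mm tall, about 35 g; origin at the centre of its underside, z up along its axis. It stands in a cell of the rack at the start and stays there.
- spare0: closed amber glass vial with a white screw cap, upright cylinder 27 mm diameter all the way up, 72 mm tall, about 35 g; origin at the centre of its underside, z up along its axis. One of the two spares, standing loose on the bench at the start.
- spare1: closed amber glass vial with a white screw cap, upright cylinder 27 mm diameter all the way up, 72 mm tall, about 35 g; origin at the centre of its underside, z up along its axis. One of the two spares, standing loose on the bench at the start.
- jar: bystander: short glass jar with black cap, 48 mm diameter, 42 mm tall; origin at its underside
- pen: bystander: blue marker, 12 mm diameter, 132 mm long over its round ends, lying along its x
- beaker: bystander: glass beaker 68 mm diameter, 85 mm tall; origin at its underside
- bottle: bystander: glass bottle with blue cap, 72 mm diameter, 140 mm tall; origin at its underside
- spatula: bystander: lab spatula 160 mm long, lying on the black mat

How it is judged:
By the outcome, as a careful person would: the job done as asked, in the order asked, and still so for the second after the job is handed in, while the arm keeps its last pose, push and grip.
It also fails if it takes over 72 s, if anything falls off the work surface, if the arm or the gripper's body presses on something with over 40 N, if the wrist force passes 120 N, or if a joint passes its speed limit or range.

### The arm

A 6-joint arm with a two-finger parallel gripper is mounted at the origin on the work surface. World frame = base frame: x ahead of the robot, y to its left, z up, the work surface at z = 0. Lengths are in mm, angles in rad, forces in N, time in s.
With the tool pointing down it reaches from about 350 to 775 mm from the base axis. Payload 7.3 kg.
Tool frame: the origin (TCP) lies midway between the tips of the shut fingers; the grasp point (between the pads) lies 19 mm behind it (grip_depth is the distance from the TCP to the grasp point, in mm); z points along the fingers, y is the direction in which the jaws open and shut (so a half turn about z gives the same grasp; the last joint's range is limited). The gripper opens to 92 mm and grips with 3 to 60 N. Pads are 19 mm wide; open, the fingers measure 130 mm over their backs; the gripper's body (75 mm by 190 mm) begins 47 mm behind the grasp point.
Start: joints at [-1.335, 0.342, 1.524, -0, 1.275, -0.146], TCP at [195.634, -487.211, 205.241] pointing down, gripper open.
Joint ranges: [-2.53, 2.53], [-0.77, 2.02], [0.04, 2.7], [-1, 4.14], [0.28, 2.66], [-3.11, 3.11]. Speed limits (rad/s): [2.57, 2.57, 3.14, 3.14, 3.14, 3.14].

### API

Orientations are given as [roll, pitch, yaw] about the fixed x, y, z axes, in that order (R = Rz(yaw) Ry(pitch) Rx(roll)).
In Python, from plant import get_obs, capture, close_job, spot_in, silhouettes, mark_of, grip_depth gives the robot as it stands.
- The arm moves only by the tool servo_tool, never from a script. Its arguments are lists of equal length, an entry for each row: "slide": the shift along the tool's x, y, z normalised to -1 to 1, where 1 is 20 cm, a list of three; "rot": the turn, a rotation vector about the tool's x, y, z normalised to -1 to 1, where 1 is pi rad, a list of three; "claw": the finger opening in mm, from 0 to 91.8. A call has 1 to 5 rows; each row is the pose to reach, as a shift and turn from the pose commanded when the call began, along the tool's axes at that moment, turning the shorter way round; what a row does not reach only later rows make up. A row lasts 1/8 s, in which the tool goes at most 62.5 mm and 10.7 degrees, less where a joint would pass 70% of its speed; a pose out of reach is approached as far as the arm can. A call with a number of a shift or a turn outside -1 to 1 is refused whole. A call with a gripper value outside its range is refused whole. The fingers move at their own pace and stop on an object; the grip force is fixed at half the most. Time passes only in rows, so rows that repeat a pose let the fingers close. It gives the time, the measured TCP pose, the force and the opening at its end, in the units of the state.
- get_obs(): the state, without advancing time (a new reading comes with each control period).
- capture(name): name is "side" or "top" or "wrist"; returns a dict with "frame" (384x512x3 uint8, red, green, blue), "depth" (384x512 float32, mm along the optical axis (not along the pixel's ray), 0 where there is no reading), "vertical_fov" (degrees; the focal length in pixels is half the picture's height over the tangent of half this angle, whatever the lens; pixels are square), "cx", "cy" (the principal point, pixels), "position" and "rotation" of the camera in the world. Camera axes: x right, y down, z forward; pixel columns grow to the right and rows downward; lengths in mm; the calibration is good to about 2 mm. A picture is of the moment at which its call begins.
- close_job(): hands the job in, once; it reports no verdict.
Trained networks look in the newest picture that a camera, given by its name, has taken for a name from the list of things; names that differ only in an ending like _2 or _b are one class to them, and where a whole thing is asked for, a point or a joint stands for the part that bears it (a point fixed in the world has none). Each returns a list of dicts, best first, with "confidence" (0 to 1); they miss things now and then, are a little off and sometimes report something else, mostly with a low value. They report only what shows in the picture. A call takes as long as a camera call.
- spot_in(query, camera): "box" ([left, top, right, bottom] in pixels, round what is visible of it).
- silhouettes(query, camera): "pixels" (384x512 bool, what is visible of it) and "box" ([left, top, right, bottom] in pixels, round what is visible of it).
- mark_of(query, camera): "xy" ([column, row] in pixels: a listed point, or the origin of a listed thing).
The state is a dict: "time": time; "joint_positions": joint angles; "dq": joint speeds; "tau": joint torques, N m; "tool_pos": TCP position; "tcp_rot": TCP orientation; "contact_force": force on the tool from outside, world axes, zero at the start; "moment": the same for the moment, N m; "grip_width": finger opening in mm.
Only numpy, scipy, OpenCV 4.12 (cv2) and the standard library are available. Lean on these libraries where they do the work, as an engineer would, in place of code of your own. Each camera call takes 0.05 s, during which the arm holds its last target. There are 200 camera calls.

## Working session

There is one attempt and no reset: what is moved stays moved. The work goes in short steps, Python scripts to look and compute and a tool call to move; the robot and the scene stay as the last step left them, time stands still between calls to the robot, and variables do not carry over. Pictures are saved under pics/ and viewed, about 8 in all and at most 12, crops included, and the job is handed in when it is done.

Besides the shell and the picture viewer there is one more tool, called after ">>>" as a command line: name --argument value ..., lists and objects as JSON in quotes. servo_tool: Moves the arm, as the interface text tells. Scaled input: -1 to 1 covers 20 cm each way for a shift and pi rad each way for a turn. Its arguments: {"type":"object","properties":{"slide":{"type":"array","items":{"type":"array","items":{"type":"number"}}},"rot":{"type":"array","items":{"type":"array","items":{"type":"number"}}},"claw":{"type":"array","items":{"type":"number"}}},"required":["slide","rot","claw"]}

```bash
ls; mkdir -p pics
cat > h.py <<'E'
import numpy as np, cv2
from plant import *
def K(c):
    f=c["frame"].shape[0]/2/np.tan(np.radians(c["vertical_fov"])/2); return f,c["cx"],c["cy"]
def cloud(c):
    f,cx,cy=K(c); d=c["depth"]; v,u=np.mgrid[:d.shape[0],:d.shape[1]]
    P=np.stack([(u-cx)/f*d,(v-cy)/f*d,d],-1)
    return P@np.array(c["rotation"]).T+np.array(c["position"])
def ray(c,u,v,z):
    f,cx,cy=K(c); r=np.array(c["rotation"])@np.array([(u-cx)/f,(v-cy)/f,1]); p=np.array(c["position"])
    return p+r*(z-p[2])/r[2]
E
python3 - <<'E'
from h import *
np.set_printoptions(precision=1,suppress=True)
print(get_obs()["tool_pos"],get_obs()["tcp_rot"],grip_depth)
for n in("top","side"):
    c=capture(n); cv2.imwrite(f"pics/{n}0.png",c["frame"][...,::-1]); print(n,c["position"],c["vertical_fov"]);print(np.array(c["rotation"]))
    W=cloud(c)
    for q in("rack","holder","stand","vial0","spare0","jar","beaker","bottle","pen"):
        for s in silhouettes(q,n)[:6]:
            m=s["pixels"]&(c["depth"]>0); w=W[m]
            if len(w)==0: continue
            zt=np.percentile(w[:,2],98); t=w[w[:,2]>zt-6]
            print(q,round(s["confidence"],2),s["box"],"ztop",round(zt,1),"topmean",t.mean(0),"min",t.min(0)[:2],"max",t.max(0)[:2])
E
```

```text
pics
[ 195.5 -486.8  204.5] [-3.1 -0.   0.4] 18.8
top [ 331.8   22.  1217.1] 55.86645065702119
[-3.  -0.  -1.6]Traceback (most recent call last):
  File "<stdin>", line 6, in <module>
  File "h.py", line 8, in cloud
    return P@np.array(c["rotation"]).T+np.array(c["position"])
           ~~~~~~~~~~~~~~~~~~~~~~~~~~~^~~~~~~~~~~~~~~~~~~~~~~~
ValueError: operands could not be broadcast together with shapes (384,512) (3,)
```

```bash
cat > h.py <<'E'
import numpy as np, cv2
from scipy.spatial.transform import Rotation as Rn
from plant import *
np.set_printoptions(precision=2,suppress=True)
def K(c):
    f=c["frame"].shape[0]/2/np.tan(np.radians(c["vertical_fov"])/2); return f,c["cx"],c["cy"]
def rot(c): return Rn.from_euler("xyz",c["rotation"]).as_matrix()
def cloud(c):
    f,cx,cy=K(c); d=c["depth"]; v,u=np.mgrid[:d.shape[0],:d.shape[1]]
    P=np.stack([(u-cx)/f*d,(v-cy)/f*d,d],-1)
    return P@rot(c).T+np.array(c["position"])
def ray(c,u,v,z):
    f,cx,cy=K(c); r=rot(c)@np.array([(u-cx)/f,(v-cy)/f,1]); p=np.array(c["position"])
    return p+r*(z-p[2])/r[2]
E
python3 - <<'E'
from h import *
print(get_obs()["tool_pos"],get_obs()["tcp_rot"],get_obs()["contact_force"])
for n in("top","side"):
    c=capture(n); cv2.imwrite(f"pics/{n}0.png",c["frame"][...,::-1]); print(n,c["position"],c["rotation"])
    W=cloud(c)
    for q in("rack","holder","stand","vial0","spare0","jar","beaker","bottle","pen"):
        for s in silhouettes(q,n)[:6]:
            m=s["pixels"]&(c["depth"]>0); w=W[m]
            if len(w)==0: continue
            zt=np.percentile(w[:,2],95); t=w[w[:,2]>zt-6]
            print(q,round(s["confidence"],2),s["box"],"ztop",round(zt,1),"topmean",t.mean(0),"min",t.min(0)[:2],"max",t.max(0)[:2])
E
```

```text
[ 195.54 -486.77  204.57] [-3.14 -0.    0.38] [ 0.78 -0.5  -0.09]
top [ 331.83   21.97 1217.08] [-3.01 -0.01 -1.59]
rack 0.78 [175.3, 144.1, 242.2, 168.1] ztop 37.3 topmean [587.34 159.5   34.88] min [549.21  55.54] max [627.06 262.74]
holder 0.6 [217.3, 147.8, 227.8, 158.4] ztop 79.8 topmean [597.22 115.86  77.61] min [587.04 105.45] max [610.58 125.04]
stand 0.57 [329.7, 175.1, 366.0, 198.6] ztop 24.6 topmean [ 472.24 -282.04   26.62] min [ 466.3  -347.62] max [ 484.   -255.21]
vial0 0.44 [219.7, 146.8, 228.0, 157.3] ztop 79.7 topmean [596.09 115.22  77.55] min [587.04 105.45] max [607.04 125.04]
spare0 0.57 [253.0, 182.7, 263.6, 190.6] ztop 73.9 topmean [468.17   0.03  71.6 ] min [456.48 -10.73] max [479.7   11.84]
spare0 0.3 [176.9, 143.6, 243.1, 168.3] ztop 37.3 topmean [587.34 160.17  34.9 ] min [549.21  55.54] max [627.06 262.74]
jar 0.45 [288.0, 172.1, 301.1, 185.3] ztop 45.1 topmean [ 509.42 -127.2    42.22] min [ 490.47 -147.23] max [ 529.81 -107.16]
beaker 0.88 [122.1, 174.2, 148.4, 196.9] ztop 84.1 topmean [483.81 398.35  82.94] min [449.77 363.33] max [513.69 430.51]
bot
[... 1552 characters left out ...]
] ztop 41.8 topmean [ 509.07 -114.96   41.47] min [ 459.53 -149.56] max [532.32   1.06]
beaker 0.81 [173.3, 253.4, 211.6, 309.2] ztop 82.9 topmean [482.03 401.39  81.2 ] min [449.68 366.95] max [515.54 434.32]
beaker 0.57 [233.2, 156.5, 241.5, 179.1] ztop 70.1 topmean [ 641.34 -144.55   69.1 ] min [ 629.5  -160.86] max [ 653.88 -132.48]
bottle 0.71 [166.9, 194.5, 238.3, 256.8] ztop 34.9 topmean [587.43 180.02  32.97] min [549.35  51.  ] max [631.25 268.14]
bottle 0.7 [79.9, 220.6, 122.6, 289.3] ztop 137.9 topmean [676.57 427.05 137.74] min [662.83 408.38] max [693.94 440.67]
pen 0.71 [252.9, 229.4, 270.5, 256.7] ztop 10.9 topmean [427.82 172.44   8.85] min [422.09 112.61] max [436.32 223.21]
```

View pics/top0.png

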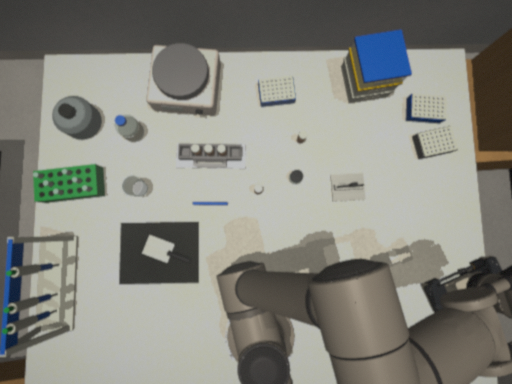

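View pics/side0.png

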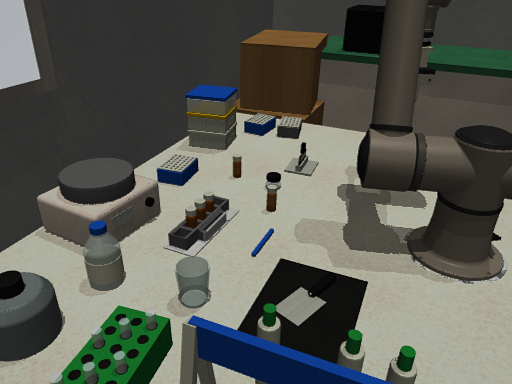

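```bash
cat >> h.py <<'E'
import json,sys
def load(): return json.load(open("cmd.json"))   # commanded x,y,z,yaw (tool pointing down)
def plan(x,y,z,yaw,save=True):
    X,Y,Z,a=load(); R=Rn.from_euler("xyz",[np.pi,0,a])
    s=np.round(R.inv().apply([x-X,y-Y,z-Z])/200,3); da=(yaw-a+np.pi)%(2*np.pi)-np.pi; r=round(-da/np.pi,3)
    e=R.apply(s*200)+[X,Y,Z]; d=np.linalg.norm(s*200); n=max(d/62.5,abs(r)*180/10.7)
    print("slide",s.tolist(),"rot",[0,0,r],"rows>=%.1f"%n)
    if save: json.dump([*e.tolist(),a-r*np.pi],open("cmd.json","w"))
def err():
    o=get_obs(); C=load(); print("t",round(o["time"],2),"pos-cmd",np.array(o["tool_pos"])-C[:3],"rot",np.array(o["tcp_rot"]),"cmdyaw",round(C[3],4),"F",np.array(o["contact_force"]),"w",o["grip_width"],"q",np.array(o["joint_positions"]))
E
python3 - <<'E'
from h import *
json.dump([195.634,-487.211,205.241,-1.335+0.146+np.pi/2],open("cmd.json","w"))
err(); c=capture("wrist"); p=np.array(c["position"]); R=Rn.from_euler("xyz",get_obs()["tcp_rot"]).as_matrix()
print("cam in tool",R.T@(p-get_obs()["tool_pos"])); print(R.T@rot(c), c["vertical_fov"])
plan(330,-320,280,0.7)
E
```

```text
t 1.05 pos-cmd [0.   0.   0.01] rot [3.14 0.   0.38] cmdyaw 0.3818 F [-0.74 -0.29  0.79] w 91.828822201361 q [-1.33  0.34  1.52 -0.    1.28 -0.15]
cam in tool [  82.39   -0.6  -179.44]
[[ 0.   -0.95 -0.3 ]
 [ 1.    0.   -0.  ]
 [ 0.   -0.3   0.95]] 60.998375290572696
slide [0.935, -0.526, -0.374] rot [0, 0, -0.101] rows>=3.6
```

>>> servo_tool --slide '[[0.935,-0.526,-0.374],[0.935,-0.526,-0.374],[0.935,-0.526,-0.374],[0.935,-0.526,-0.374],[0.935,-0.526,-0.374]]' --rot '[[0,0,-0.101],[0,0,-0.101],[0,0,-0.101],[0,0,-0.101],[0,0,-0.101]]' --claw '[80,80,80,80,80]'

```text
time: 1.72
tool_pos: [331.5, -318.6, 281.3]
tcp_rot: [3.139, -0.0, 0.703]
contact_force: [0.5, -0.7, -0.5]
grip_width: 79.9
```

Run:
```python
from h import *
err(); plan(480,-285,280,0.7)
```

```text
t 1.73 pos-cmd [1.52 1.34 1.3 ] rot [ 3.14 -0.    0.7 ] cmdyaw 0.6991 F [ 0.48 -0.67 -0.5 ] w 79.94148928235649 q [-0.93  0.17  1.55  0.    1.42 -0.06]
slide [0.687, 0.349, 0.0] rot [0, 0, -0.0] rows>=2.5
```

>>> servo_tool --slide '[[0.687,0.349,0.0],[0.687,0.349,0.0],[0.687,0.349,0.0],[0.687,0.349,0.0],[0.687,0.349,0.0]]' --rot '[[0,0,0],[0,0,0],[0,0,0],[0,0,0],[0,0,0]]' --claw '[60,60,60,60,60]'

```text
time: 2.35
tool_pos: [479.0, -285.7, 279.4]
tcp_rot: [-3.141, 0.001, 0.698]
contact_force: [0.5, 0.0, 0.3]
grip_width: 60.1
```

Run:
```python
from h import *
err(); c=capture("wrist"); cv2.imwrite("pics/w1.png",c["frame"][...,::-1]); np.savez("w1.npz",**c)
W=cloud(c); ok=c["depth"]>0
h=W[ok]; r=(abs(h[:,0]-472)<90)&(abs(h[:,1]+282)<90); h=h[r]
for lo,hi in((62,90),(45,58),(20,30),(3,12)):
    m=h[(h[:,2]>lo)&(h[:,2]<hi)]
    if len(m)>20:
        print(lo,hi,len(m),np.median(m[:,2]),"rect",cv2.minAreaRect(m[:,:2].astype(np.float32)),m.mean(0))
for q in("holder","stand"):
    for s in mark_of(q,"wrist")[:2]: print(q,s, ray(c,*s["xy"],6 if q=="holder" else 0))
plan(470-25,0,200,1.2,save=False)
```

```text
t 2.35 pos-cmd [-1.02 -0.77 -0.62] rot [-3.14  0.    0.7 ] cmdyaw 0.6991 F [0.5  0.05 0.3 ] w 60.13022387134135 q [-0.67  0.36  1.29 -0.    1.49  0.2 ]
62 90 239 85.38606179375347 rect ((476.27252197265625, -303.2626037597656), (12.434189796447754, 20.429073333740234), 2.117844581604004) [ 477.53 -302.03   82.38]
45 58 192 53.3915569541835 rect ((478.2818298339844, -303.1120300292969), (8.13814640045166, 79.67291259765625), 2.547943592071533) [ 476.98 -300.43   52.65]
20 30 541 25.866168482670673 rect ((476.430419921875, -303.3441467285156), (18.27232551574707, 95.99800872802734), 2.331268072128296) [ 479.14 -299.77   25.59]
3 12 3742 5.962900479314158 rect ((496.4289855957031, -285.63665771484375), (131.6688232421875, 144.37936401367188), 2.1714706420898438) [ 478.79 -300.73    5.97]
holder {'xy': [264.7, 160.9], 'confidence': 0.89} [ 477.38 -308.74    6.  ]
stand {'xy': [260.7, 160.0], 'confidence': 0.62} [ 473.83 -304.52    0.  ]
slide [0.783, -1.203, 0.4] rot [0, 0, -0.159] rows>=4.8
```

View pics/w1.png

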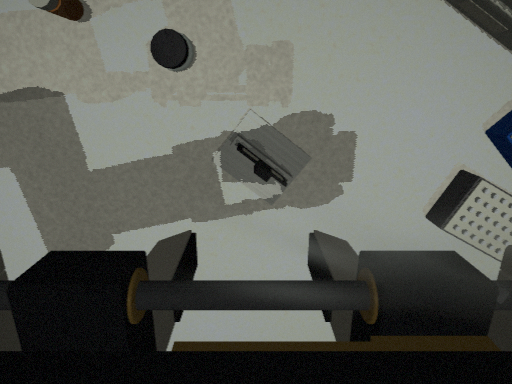

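Run:
```python
from h import *
plan(470,-140,230,1.2);plan(468,0,170,1.55)
```

```text
slide [0.428, -0.587, 0.25] rot [0, 0, -0.159] rows>=2.7
slide [0.648, -0.264, 0.3] rot [0, 0, -0.112] rows>=2.4
```

>>> servo_tool --slide '[[0.428,-0.587,0.25],[0.428,-0.587,0.25],[0.428,-0.587,0.25],[0.428,-0.587,0.25]]' --rot '[[0,0,-0.159],[0,0,-0.159],[0,0,-0.159],[0,0,-0.159]]' --claw '[60,60,60,60]'

```text
time: 3.0
tool_pos: [469.2, -138.8, 230.1]
tcp_rot: [-3.141, 0.0, 1.2]
contact_force: [-0.6, -0.4, 0.0]
grip_width: 60.1
```

>>> servo_tool --slide '[[0.648,-0.264,0.3],[0.648,-0.264,0.3],[0.648,-0.264,0.3],[0.648,-0.264,0.3],[0.648,-0.264,0.3]]' --rot '[[0,0,-0.112],[0,0,-0.112],[0,0,-0.112],[0,0,-0.112],[0,0,-0.112]]' --claw '[60,60,60,60,60]'

```text
time: 3.62
tool_pos: [468.9, -1.7, 170.8]
tcp_rot: [3.14, 0.001, 1.548]
contact_force: [-0.1, -0.4, 0.5]
grip_width: 60.3
```

```bash
cat >> h.py <<'E'
def vialat(c,x,y,z0=60,z1=90,r=25):
    W=cloud(c); m=(c["depth"]>0)&(np.hypot(W[...,0]-x,W[...,1]-y)<r)&(W[...,2]>z0)&(W[...,2]<z1)
    w=W[m]; zt=np.percentile(w[:,2],80); w=w[abs(w[:,2]-zt)<3]
    (cx,cy),rr=cv2.minEnclosingCircle(w[:,:2].astype(np.float32)); print("vial top",round(zt,1),"circle",cx,cy,rr,"mean",w.mean(0),len(w)); return cx,cy
E
python3 - <<'E'
from h import *
err(); c=capture("wrist"); cv2.imwrite("pics/w2.png",c["frame"][...,::-1])
x,y=vialat(c,468,0); print(mark_of("spare0","wrist")[:2])
print([ray(c,*s["xy"],0) for s in mark_of("spare0","wrist")[:2]])
E
```

```text
t 3.62 pos-cmd [ 0.92 -1.66  0.77] rot [3.14 0.   1.55] cmdyaw 1.5505 F [-0.09 -0.43  0.47] w 60.29740813261365 q [-0.17  0.27  1.73 -0.    1.14 -0.14]
vial top 72.4 circle 470.0052490234375 1.211872935295105 13.386122703552246 mean [469.9    1.67  71.86] 676
[{'xy': [255.6, 163.4], 'confidence': 0.57}]
[array([472.74,   2.33,   0.  ])]
```

View pics/w2.png

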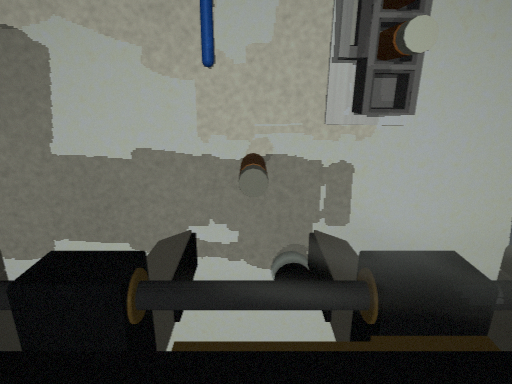

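Run:
```python
from h import *
plan(470,1.2,35,1.5505); plan(500,20,150,1.5708)
```

```text
slide [0.006, 0.01, 0.675] rot [0, 0, -0.0] rows>=2.2
slide [0.097, 0.148, -0.575] rot [0, 0, -0.006] rows>=1.9
```

>>> servo_tool --slide '[[0.006,0.01,0.3],[0.006,0.01,0.5],[0.006,0.01,0.675],[0.006,0.01,0.675],[0.006,0.01,0.675]]' --rot '[[0,0,0],[0,0,0],[0,0,0],[0,0,0],[0,0,0]]' --claw '[60,60,60,60,20]'

```text
time: 4.4
tool_pos: [471.1, 0.5, 36.3]
tcp_rot: [3.14, 0.0, 1.55]
contact_force: [0.2, 0.0, 1.0]
grip_width: 53.9
```

>>> servo_tool --slide '[[0,0,0],[0,0,0],[0,0,0],[0,0,0]]' --rot '[[0,0,0],[0,0,0],[0,0,0],[0,0,0]]' --claw '[20,20,20,20]'

```text
time: 4.9
tool_pos: [470.3, 1.1, 35.6]
tcp_rot: [3.141, 0.0, 1.551]
contact_force: [-1.7, 1.1, 6.0]
grip_width: 26.0
```

>>> servo_tool --slide '[[0,0,-0.2],[0.097,0.148,-0.575],[0.097,0.148,-0.575],[0.097,0.148,-0.575],[0.097,0.148,-0.575]]' --rot '[[0,0,0],[0,0,-0.006],[0,0,-0.006],[0,0,-0.006],[0,0,-0.006]]' --claw '[20,20,20,20,20]'

```text
time: 5.52
tool_pos: [498.7, 19.9, 148.6]
tcp_rot: [-3.139, -0.0, 1.569]
contact_force: [-0.3, 0.1, -0.6]
grip_width: 25.9
```

Run:
```python
from h import *
err(); c=capture("wrist"); cv2.imwrite("pics/w3.png",c["frame"][...,::-1])
W=cloud(c); ok=c["depth"]>0
# rack block edges from z~36 band
h=W[ok]; m=h[(abs(h[:,2]-36)<3)&(h[:,0]>540)&(h[:,0]<640)&(h[:,1]>30)&(h[:,1]<290)]
print(len(m),m.min(0),m.max(0),cv2.minAreaRect(m[:,:2].astype(np.float32)))
for q in["pocket%d"%i for i in range(5)]+["slot","rack"]:
    z={"slot":8,"rack":0}.get(q,6)
    print(q,[(round(s["confidence"],2),ray(c,*s["xy"],z)[:2]) for s in mark_of(q,"wrist")[:2]])
```

```text
t 5.53 pos-cmd [-1.31 -0.03 -1.45] rot [-3.14 -0.    1.57] cmdyaw 1.5693 F [-0.28  0.12 -0.6 ] w 25.917894419794365 q [-0.11  0.35  1.68 -0.    1.11 -0.11]
4550 [548.86  54.22  33.01] [626.66 170.04  38.97] ((587.1613159179688, 112.57606506347656), (114.54420471191406, 76.57588195800781), 88.1573486328125)
pocket0 [(0.79, array([601.8, 119. ])), (0.75, array([595.72,  75.3 ]))]
pocket1 [(0.79, array([601.8, 119. ])), (0.75, array([595.72,  75.3 ]))]
pocket2 [(0.79, array([601.8, 119. ])), (0.75, array([595.72,  75.3 ]))]
pocket3 [(0.79, array([601.8, 119. ])), (0.75, array([595.72,  75.3 ]))]
pocket4 [(0.79, array([601.8, 119. ])), (0.75, array([595.72,  75.3 ]))]
slot [(0.64, array([565.8 , 160.98]))]
rack [(0.61, array([600.56, 159.25]))]
```

Run:
```python
from h import *
plan(585,130,230,1.5708)
```

```text
slide [0.551, 0.424, -0.4] rot [0, 0, -0.0] rows>=2.6
```

>>> servo_tool --slide '[[0.2,0.15,-0.35],[0.551,0.424,-0.4],[0.551,0.424,-0.4],[0.551,0.424,-0.4],[0.551,0.424,-0.4]]' --rot '[[0,0,0],[0,0,0],[0,0,0],[0,0,0],[0,0,0]]' --claw '[20,20,20,20,20]'

```text
time: 6.55
tool_pos: [584.2, 129.6, 229.2]
tcp_rot: [-3.14, 0.001, 1.57]
contact_force: [-0.8, 0.6, -0.7]
grip_width: 26.0
```

Run:
```python
from h import *
err(); c=capture("wrist"); cv2.imwrite("pics/w4.png",c["frame"][...,::-1]); np.savez("w4.npz",**c)
W=cloud(c); ok=c["depth"]>0
h=W[ok]; m=h[(abs(h[:,2]-36)<3)&(h[:,0]>530)&(h[:,0]<650)&(h[:,1]>30)&(h[:,1]<290)]
print(len(m),m.min(0),m.max(0),np.median(m[:,2]),cv2.minAreaRect(m[:,:2].astype(np.float32)))
# +x edge and y-profile
for y in range(60,265,20):
    k=m[abs(m[:,1]-y)<4]
    if len(k): print(y,np.percentile(k[:,0],[0.5,99.5]))
for q in["pocket0","slot","rack"]:
    z={"slot":8,"rack":0}.get(q,6)
    print(q,[(round(s["confidence"],2),ray(c,*s["xy"],z)[:2]) for s in mark_of(q,"wrist")[:6]])
for y in(118,160,202): vialat(c,598,y,r=18)
```

```text
t 6.55 pos-cmd [-0.71 -0.4  -0.86] rot [-3.14  0.    1.57] cmdyaw 1.5693 F [-0.76  0.59 -0.74] w 26.005767758694805 q [ 0.09  0.46  1.27 -0.    1.41  0.09]
4313 [549.97  54.17  33.  ] [629.56 265.29  38.98] 35.42420566665942 ((588.8461303710938, 160.14674377441406), (210.30789184570312, 75.66046905517578), 88.1927261352539)
60 [609.38 622.87]
80 [615.19 623.56]
100 [575.05 624.08]
120 [550.32 624.68]
140 [550.83 625.14]
160 [551.32 626.54]
180 [551.91 627.07]
200 [552.32 627.66]
220 [579.07 627.88]
240 [579.13 629.01]
260 [580.25 629.52]
pocket0 [(0.88, array([604.96, 200.37])), (0.88, array([604.47, 242.4 ])), (0.82, array([598.22,  76.57])), (0.77, array([596.91, 115.36])), (0.75, array([602.35, 159.42]))]
slot [(0.68, array([565.76, 158.93]))]
rack [(0.67, array([603.97, 159.99]))]
vial top 78.4 circle 600.2752685546875 118.06555938720703 13.273848533630371 mean [600.19 118.44  77.81] 478
vial top 78.4 circle 601.5287475585938 159.8906707763672 13.434191703796387 mean [601.51 160.08  77.86] 532
vial top 78.6 circle 602.90869140625 201.88250732421875 13.258585929870605 mean [602.83 201.97  77.96] 594
```

View pics/w4.png

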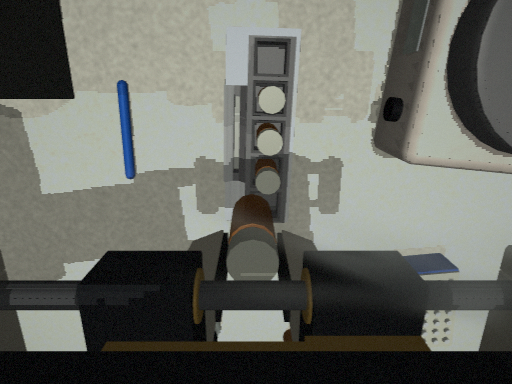

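Run:
```python
from h import *
plan(598.6,76,125,1.539); plan(598.6,76,80,1.539);plan(598.6,76,42,1.539)
```

```text
slide [-0.27, 0.069, 0.525] rot [0, 0, 0.01] rows>=1.9
slide [0.0, -0.0, 0.225] rot [0, 0, -0.0] rows>=0.7
slide [0.0, -0.0, 0.19] rot [0, 0, -0.0] rows>=0.6
```

>>> servo_tool --slide '[[-0.27,0.069,0.2],[-0.27,0.069,0.525],[-0.27,0.069,0.525],[-0.27,0.069,0.525],[-0.27,0.069,0.525]]' --rot '[[0,0,0.01],[0,0,0.01],[0,0,0.01],[0,0,0.01],[0,0,0.01]]' --claw '[20,20,20,20,20]'

```text
time: 7.38
tool_pos: [600.2, 76.5, 127.8]
tcp_rot: [3.137, -0.0, 1.539]
contact_force: [0.1, 0.1, -0.8]
grip_width: 26.3
```

>>> servo_tool --slide '[[0,0,0.12],[0,0,0.225],[0,0,0.225],[0,0,0.225]]' --rot '[[0,0,0],[0,0,0],[0,0,0],[0,0,0]]' --claw '[20,20,20,20]'

```text
time: 7.88
tool_pos: [599.8, 76.3, 82.0]
tcp_rot: [3.138, -0.0, 1.538]
contact_force: [0.6, -1.2, -0.2]
grip_width: 26.2
```

>>> servo_tool --slide '[[0,0,0.05],[0,0,0.1],[0,0,0.15],[0,0,0.19],[0,0,0.19]]' --rot '[[0,0,0],[0,0,0],[0,0,0],[0,0,0],[0,0,0]]' --claw '[20,20,20,20,20]'

```text
time: 8.5
tool_pos: [598.7, 75.9, 41.7]
tcp_rot: [-3.141, 0.0, 1.538]
contact_force: [0.5, 0.3, -0.0]
grip_width: 25.7
```

Run:
```python
from h import *
err(); c=capture("wrist"); cv2.imwrite("pics/w5.png",c["frame"][...,::-1]); 
plan(598.6,76,130,1.539); plan(641.5,-80,170,1.539)
```

```text
t 8.5 pos-cmd [ 0.03 -0.03 -0.39] rot [-3.14  0.    1.54] cmdyaw 1.5379 F [ 0.55  0.35 -0.04] w 25.687878636863907 q [-0.    0.65  1.5  -0.    1.    0.03]
slide [0.0, -0.0, -0.44] rot [0, 0, -0.0] rows>=1.4
slide [-0.772, 0.24, -0.2] rot [0, 0, -0.0] rows>=2.7
```

View pics/w5.png

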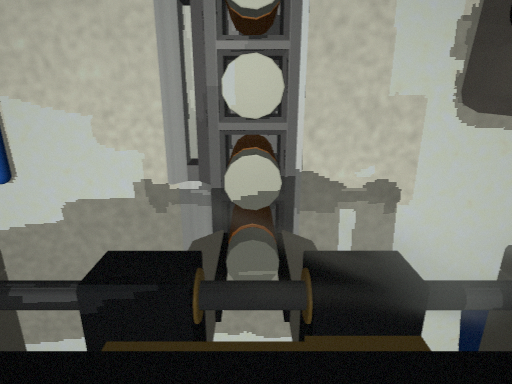

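>>> servo_tool --slide '[[0,0,0],[0,0,0],[0,0,0],[0,0,0]]' --rot '[[0,0,0],[0,0,0],[0,0,0],[0,0,0]]' --claw '[55,55,55,55]'

```text
time: 9.05
tool_pos: [598.7, 76.0, 42.0]
tcp_rot: [3.142, 0.0, 1.538]
contact_force: [-0.3, -0.0, -0.1]
grip_width: 54.7
```

>>> servo_tool --slide '[[0,0,-0.2],[0,0,-0.44],[0,0,-0.44]]' --rot '[[0,0,0],[0,0,0],[0,0,0]]' --claw '[55,55,55]'

```text
time: 9.43
tool_pos: [601.2, 76.0, 134.3]
tcp_rot: [3.133, -0.0, 1.538]
contact_force: [0.6, -0.0, -1.2]
grip_width: 55.1
```

>>> servo_tool --slide '[[-0.772,0.24,-0.2],[-0.772,0.24,-0.2],[-0.772,0.24,-0.2],[-0.772,0.24,-0.2],[-0.772,0.24,-0.2]]' --rot '[[0,0,0],[0,0,0],[0,0,0],[0,0,0],[0,0,0]]' --claw '[60,60,60,60,60]'

```text
time: 10.05
tool_pos: [640.9, -79.3, 168.8]
tcp_rot: [-3.14, -0.001, 1.538]
contact_force: [-0.7, -1.0, 0.2]
grip_width: 60.2
```

Run:
```python
from h import *
plan(641.5,-146,150,1.539)
```

```text
slide [-0.33, 0.011, 0.1] rot [0, 0, -0.0] rows>=1.1
```

>>> servo_tool --slide '[[-0.33,0.011,0.1],[-0.33,0.011,0.1],[-0.33,0.011,0.1],[-0.33,0.011,0.1]]' --rot '[[0,0,0],[0,0,0],[0,0,0],[0,0,0]]' --claw '[60,60,60,60]'

```text
time: 10.55
tool_pos: [641.8, -144.2, 150.3]
tcp_rot: [3.141, -0.0, 1.54]
contact_force: [-0.6, 0.4, 0.6]
grip_width: 59.9
```

Run:
```python
from h import *
err(); c=capture("wrist")
x,y=vialat(c,641.5,-145); plan(round(x,1),round(y,1),35,1.539);plan(641,-80,170,1.539)
plan(610,90,170,1.539);plan(603.9,244,135,1.539)
```

```text
t 10.55 pos-cmd [0.19 1.79 0.28] rot [ 3.14 -0.    1.54] cmdyaw 1.5379 F [-0.59  0.45  0.65] w 59.925556626582214 q [-0.34  0.63  1.2   0.    1.31 -0.31]
vial top 72.4 circle 643.1609497070312 -147.92442321777344 13.5320405960083 mean [ 643.23 -147.46   71.84] 758
slide [-0.009, 0.008, 0.575] rot [0, 0, -0.0] rows>=1.8
slide [0.339, -0.022, -0.675] rot [0, 0, -0.0] rows>=2.4
slide [0.844, -0.183, 0.0] rot [0, 0, -0.0] rows>=2.8
slide [0.769, -0.055, 0.175] rot [0, 0, -0.0] rows>=2.5
```

>>> servo_tool --slide '[[-0.009,0.008,0.2],[-0.009,0.008,0.4],[-0.009,0.008,0.575],[-0.009,0.008,0.575],[-0.009,0.008,0.575]]' --rot '[[0,0,0],[0,0,0],[0,0,0],[0,0,0],[0,0,0]]' --claw '[60,60,60,60,50]'

```text
time: 11.22
tool_pos: [644.3, -147.6, 36.8]
tcp_rot: [3.139, 0.001, 1.539]
contact_force: [0.5, -0.2, 1.0]
grip_width: 53.8
```

Run:
```python
from h import *
o=get_obs(); print(o["tool_pos"],o["contact_force"],o["grip_width"])
c=capture("wrist"); vialat(c,643,-147.5,50,80)
```

```text
[ 644.3  -147.56   36.84] [ 0.52 -0.19  0.97] 53.80700745554064
vial top 72.2 circle 643.11572265625 -147.57557678222656 13.505895614624023 mean [ 643.28 -146.14   71.79] 1856
```

>>> servo_tool --slide '[[0,0,0],[0,0,0],[0,0,0],[0,0,0],[0,0,0]]' --rot '[[0,0,0],[0,0,0],[0,0,0],[0,0,0],[0,0,0]]' --claw '[20,20,20,20,20]'

```text
time: 11.9
tool_pos: [643.4, -148.0, 35.6]
tcp_rot: [3.141, 0.0, 1.538]
contact_force: [-1.2, 0.1, 5.6]
grip_width: 26.4
```

>>> servo_tool --slide '[[0,0,-0.2],[0.1,0,-0.5],[0.339,-0.022,-0.675],[0.339,-0.022,-0.675],[0.339,-0.022,-0.675]]' --rot '[[0,0,0],[0,0,0],[0,0,0],[0,0,0],[0,0,0]]' --claw '[20,20,20,20,20]'

```text
time: 12.52
tool_pos: [640.4, -80.0, 169.0]
tcp_rot: [-3.14, 0.0, 1.538]
contact_force: [0.3, 0.0, -0.4]
grip_width: 26.1
```

>>> servo_tool --slide '[[0.844,-0.183,0],[0.844,-0.183,0],[0.844,-0.183,0],[0.844,-0.183,0],[0.844,-0.183,0]]' --rot '[[0,0,0],[0,0,0],[0,0,0],[0,0,0],[0,0,0]]' --claw '[20,20,20,20,20]'

```text
time: 13.15
tool_pos: [609.8, 88.7, 168.6]
tcp_rot: [-3.139, 0.001, 1.537]
contact_force: [1.0, -0.1, -1.0]
grip_width: 25.9
```

>>> servo_tool --slide '[[0.769,-0.055,0],[0.769,-0.055,0],[0.769,-0.055,0.175],[0.769,-0.055,0.175],[0.769,-0.055,0.175]]' --rot '[[0,0,0],[0,0,0],[0,0,0],[0,0,0],[0,0,0]]' --claw '[20,20,20,20,20]'

```text
time: 13.78
tool_pos: [604.9, 242.0, 134.9]
tcp_rot: [-3.141, 0.001, 1.536]
contact_force: [0.9, 0.1, 0.5]
grip_width: 26.2
```

Run:
```python
from h import *
err(); plan(603.9,244,80,1.539);plan(603.9,244,42,1.539); plan(603.9,244,140,1.539)
```

```text
t 13.78 pos-cmd [ 0.9  -2.07 -0.11] rot [-3.14  0.    1.54] cmdyaw 1.5379 F [0.93 0.14 0.48] w 26.21626708462944 q [ 0.26  0.63  1.24 -0.    1.27  0.3 ]
slide [-0.0, -0.0, 0.275] rot [0, 0, -0.0] rows>=0.9
slide [-0.0, -0.0, 0.19] rot [0, 0, -0.0] rows>=0.6
slide [-0.0, -0.0, -0.49] rot [0, 0, -0.0] rows>=1.6
```

>>> servo_tool --slide '[[0,0,0.05],[0,0,0.15],[0,0,0.275],[0,0,0.275],[0,0,0.275]]' --rot '[[0,0,0],[0,0,0],[0,0,0],[0,0,0],[0,0,0]]' --claw '[20,20,20,20,20]'

```text
time: 14.4
tool_pos: [604.9, 243.6, 81.1]
tcp_rot: [3.14, -0.0, 1.537]
contact_force: [1.1, -0.4, 0.4]
grip_width: 25.9
```

>>> servo_tool --slide '[[0,0,0.05],[0,0,0.1],[0,0,0.15],[0,0,0.19],[0,0,0.19]]' --rot '[[0,0,0],[0,0,0],[0,0,0],[0,0,0],[0,0,0]]' --claw '[20,20,20,20,20]'

```text
time: 15.02
tool_pos: [604.0, 244.1, 41.7]
tcp_rot: [-3.142, 0.0, 1.538]
contact_force: [0.1, 0.5, -0.6]
grip_width: 26.1
```

Run:
```python
from h import *
o=get_obs(); print(o["tool_pos"],o["contact_force"],o["grip_width"])
c=capture("wrist"); vialat(c,604,244,60,95)
```

```text
[604.02 244.14  41.65] [ 0.09  0.53 -0.57] 26.130447181066547
vial top 80.8 circle 604.38037109375 255.44058227539062 22.04566192626953 mean [603.9  247.18  78.82] 1631
```

>>> servo_tool --slide '[[0,0,0],[0,0,0],[0,0,0],[0,0,0]]' --rot '[[0,0,0],[0,0,0],[0,0,0],[0,0,0]]' --claw '[55,55,55,55]'

```text
time: 15.58
tool_pos: [604.0, 244.1, 42.0]
tcp_rot: [3.141, 0.0, 1.538]
contact_force: [-0.5, 0.1, 1.0]
grip_width: 54.3
```

>>> servo_tool --slide '[[0,0,-0.2],[0,0,-0.49],[0,0,-0.49]]' --rot '[[0,0,0],[0,0,0],[0,0,0]]' --claw '[55,55,55]'

```text
time: 15.95
tool_pos: [607.0, 244.9, 145.8]
tcp_rot: [3.131, -0.003, 1.538]
contact_force: [0.6, -0.5, 0.2]
grip_width: 55.0
```

Run:
```python
from h import *
plan(575,140,200,1.539)
```

```text
slide [-0.525, -0.128, -0.3] rot [0, 0, -0.0] rows>=2.0
```

>>> servo_tool --slide '[[-0.525,-0.128,-0.3],[-0.525,-0.128,-0.3],[-0.525,-0.128,-0.3],[-0.525,-0.128,-0.3],[-0.525,-0.128,-0.3]]' --rot '[[0,0,0],[0,0,0],[0,0,0],[0,0,0],[0,0,0]]' --claw '[55,55,55,55,55]'

```text
time: 16.58
tool_pos: [574.5, 140.9, 198.6]
tcp_rot: [-3.139, 0.0, 1.539]
contact_force: [-0.0, 0.8, 0.2]
grip_width: 55.1
```

>>> servo_tool --slide '[[0,0,0],[0,0,0]]' --rot '[[0,0,0],[0,0,0]]' --claw '[55,55]'

```text
time: 16.82
tool_pos: [574.8, 140.6, 199.4]
tcp_rot: [-3.141, 0.0, 1.539]
contact_force: [0.1, -0.2, -0.1]
grip_width: 55.0
```

Run:
```python
from h import *
err(); c=capture("wrist"); cv2.imwrite("pics/w6.png",c["frame"][...,::-1]); np.savez("w6.npz",**c)
for i in range(5): vialat(c,601.3+1.33*(i-2),160+42*(i-2),r=18)
W=cloud(c); h=W[c["depth"]>0]
th=-0.0316; C=np.array([601.3,160])
L=(h[:,:2]-C)@np.array([[np.cos(th),-np.sin(th)],[np.sin(th),np.cos(th)]])  # rack coords
for y in(-50,-40,-35,-20,0,20,35,40,44,47,50):
    k=(abs(L[:,1]-y)<1.5)&(L[:,0]>-60)&(L[:,0]<-15)&(h[:,2]<45)
    o=np.argsort(L[k,0]); print(y," ".join("%.0f:%.0f"%(a,b) for a,b in zip(L[k,0][o],h[k,2][o])))
```

```text
t 16.82 pos-cmd [-0.12  0.59 -0.65] rot [-3.14  0.    1.54] cmdyaw 1.5379 F [ 0.07 -0.16 -0.07] w 54.98807934532717 q [ 0.11  0.47  1.34 -0.    1.33  0.14]
vial top 78.2 circle 598.27490234375 76.38610076904297 13.391363143920898 mean [598.18  76.98  77.77] 499
vial top 78.3 circle 600.2118530273438 118.20691680908203 13.478084564208984 mean [600.13 118.53  77.73] 555
vial top 78.4 circle 601.5291748046875 159.90147399902344 13.303569793701172 mean [601.47 160.31  77.87] 610
vial top 78.5 circle 602.7386474609375 201.74005126953125 13.345885276794434 mean [602.73 201.89  77.85] 694
vial top 78.5 circle 603.458984375 244.08863830566406 13.402190208435059 mean [603.39 244.13  77.91] 793
-50 -59:-1 -59:0 -58:-0 -58:-0 -57:-1 -57:-1 -56:-0 -56:0 -56:1 -54:-1 -54:0 -53:0 -53:0 -50:35 -50:35 -49:34 -49:35 -48:36 -47:36 -47:36 -46:34 -46:35 -46:35 -45:34 -45:35 -44:32 -44:32 -44:32 -43:31 -43:32 -42:30 -42:30 -41:29 -41:29 -41:29 -40:28 -40:29 -40:29 -39:28 -39:28 -38:25 -38:28 -38:28 -37:28 -37:28 -36:26 -36:27 -36:27 -34:28 -34:29 -33:27 -33:28 -32:28 -32:29 -32:29 -31:29 -31:29 -31:29 -3
[... 7176 characters left out ...]
 -50:33 -49:34 -49:34 -49:35 -48:35 -48:36 -48:37 -47:35 -47:36 -47:36 -46:34 -46:34 -46:35 -45:33 -45:33 -45:34 -44:31 -44:33 -44:32 -43:31 -43:31 -43:31 -42:30 -42:31 -42:31 -41:28 -41:30 -41:31 -40:28 -40:28 -40:29 -39:27 -39:27 -39:30 -38:27 -38:29 -38:29 -37:28 -37:27 -37:29 -36:28 -36:27 -36:28 -35:27 -35:28 -35:28 -34:28 -34:29 -34:29 -33:27 -33:27 -33:28 -32:28 -32:29 -32:30 -31:30 -31:30 -31:31 -30:30 -30:31 -30:32 -29:32 -29:32 -29:33 -28:32 -28:34 -28:34 -27:33 -27:34 -27:35 -26:34 -26:36 -26:35 -25:37 -25:36 -25:36 -24:36 -24:36 -24:36 -22:36 -22:36 -22:35 -21:36 -21:36 -21:35 -20:37 -20:35 -20:36 -19:37 -19:36 -19:35 -18:37 -18:36 -18:36 -17:36 -17:35 -17:33 -16:34 -16:34 -16:33
```

View pics/w6.png

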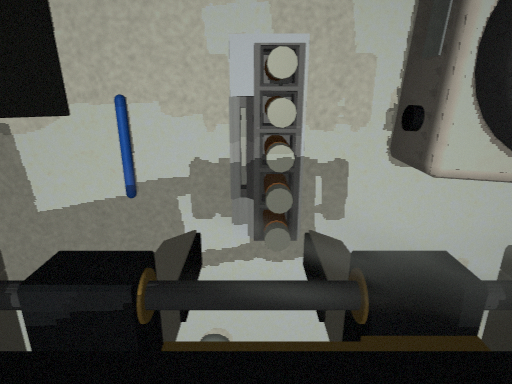

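Run:
```python
from h import *
plan(530,-20,210,0.9);plan(490,-190,210,0.2);plan(460,-303,190,0.039)
```

```text
slide [-0.807, -0.198, -0.05] rot [0, 0, 0.203] rows>=3.4
slide [-0.79, 0.371, 0.0] rot [0, 0, 0.223] rows>=3.8
slide [-0.259, 0.524, 0.1] rot [0, 0, 0.051] rows>=1.9
```

>>> servo_tool --slide '[[-0.807,-0.198,-0.05],[-0.807,-0.198,-0.05],[-0.807,-0.198,-0.05],[-0.807,-0.198,-0.05],[-0.807,-0.198,-0.05]]' --rot '[[0,0,0.203],[0,0,0.203],[0,0,0.203],[0,0,0.203],[0,0,0.203]]' --claw '[45,45,45,45,45]'

```text
time: 17.5
tool_pos: [530.1, -20.4, 210.1]
tcp_rot: [3.141, -0.0, 0.9]
contact_force: [-0.1, 0.9, 0.7]
grip_width: 44.9
```

>>> servo_tool --slide '[[-0.79,0.371,0],[-0.79,0.371,0],[-0.79,0.371,0],[-0.79,0.371,0],[-0.79,0.371,0]]' --rot '[[0,0,0.223],[0,0,0.223],[0,0,0.223],[0,0,0.223],[0,0,0.223]]' --claw '[45,45,45,45,45]'

```text
time: 18.12
tool_pos: [490.1, -189.8, 209.8]
tcp_rot: [-3.141, 0.0, 0.202]
contact_force: [-0.6, -0.2, -0.0]
grip_width: 44.9
```

>>> servo_tool --slide '[[-0.259,0.524,0.1],[-0.259,0.524,0.1],[-0.259,0.524,0.1],[-0.259,0.524,0.1],[-0.259,0.524,0.1]]' --rot '[[0,0,0.051],[0,0,0.051],[0,0,0.051],[0,0,0.051],[0,0,0.051]]' --claw '[45,45,45,45,45]'

```text
time: 18.75
tool_pos: [460.8, -301.4, 190.4]
tcp_rot: [3.141, -0.0, 0.043]
contact_force: [-0.1, -0.2, 0.1]
grip_width: 45.2
```

>>> servo_tool --slide '[[0,0,0],[0,0,0]]' --rot '[[0,0,0],[0,0,0]]' --claw '[45,45]'

```text
time: 19.0
tool_pos: [460.4, -302.3, 190.3]
tcp_rot: [3.141, -0.0, 0.041]
contact_force: [0.1, -0.2, 0.2]
grip_width: 45.2
```

Run:
```python
from h import *
err(); c=capture("wrist"); cv2.imwrite("pics/w7.png",c["frame"][...,::-1]); np.savez("w7.npz",**c)
W=cloud(c); h=W[c["depth"]>0]; r=(abs(h[:,0]-476)<60)&(abs(h[:,1]+303)<70); h=h[r]
for lo,hi in((84,89),(51,57),(23,29)):
    m=h[(h[:,2]>lo)&(h[:,2]<hi)]
    if len(m)>20: print(lo,hi,len(m),np.median(m[:,2]),"rect",cv2.minAreaRect(m[:,:2].astype(np.float32)),m[:,:2].min(0),m[:,:2].max(0))
```

```text
t 19.0 pos-cmd [0.33 0.61 0.24] rot [ 3.14 -0.    0.04] cmdyaw 0.0394 F [ 0.07 -0.16  0.24] w 45.15616271170187 q [-0.72  0.4   1.48 -0.    1.26  0.81]
84 89 300 85.80330908836848 rect ((476.287841796875, -303.5623779296875), (11.857277870178223, 19.78797721862793), 2.184950113296509) [ 470.12 -313.6 ] [ 482.14 -293.53]
51 57 273 53.87977091001824 rect ((478.34564208984375, -303.6000061035156), (7.872805118560791, 79.0930404663086), 2.724769115447998) [ 472.77 -343.24] [ 482.43 -264.27]
23 29 774 26.03753208174021 rect ((476.2939147949219, -303.51727294921875), (17.956588745117188, 95.76398468017578), 2.4257450103759766) [ 465.53 -351.72] [ 486.8 -255.9]
```

View pics/w7.png

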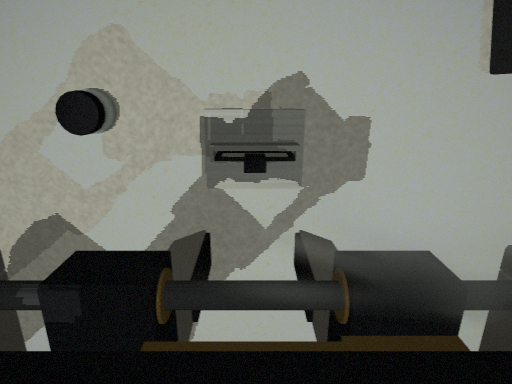

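Run:
```python
from h import *
plan(476.4,-303.5,58,0.041)
```

```text
slide [0.082, 0.006, 0.66] rot [0, 0, -0.001] rows>=2.1
```

>>> servo_tool --slide '[[0.082,0.006,0.2],[0.082,0.006,0.4],[0.082,0.006,0.55],[0.082,0.006,0.66],[0.082,0.006,0.66]]' --rot '[[0,0,-0.001],[0,0,-0.001],[0,0,-0.001],[0,0,-0.001],[0,0,-0.001]]' --claw '[45,45,45,45,45]'

```text
time: 19.68
tool_pos: [475.5, -302.6, 56.5]
tcp_rot: [-3.139, 0.003, 0.043]
contact_force: [-0.3, -0.4, 0.6]
grip_width: 45.2
```

>>> servo_tool --slide '[[0,0,0],[0,0,0],[0,0,0],[0,0,0],[0,0,0]]' --rot '[[0,0,0],[0,0,0],[0,0,0],[0,0,0],[0,0,0]]' --claw '[45,12,12,12,12]'

```text
time: 20.3
tool_pos: [476.7, -303.8, 58.4]
tcp_rot: [3.141, -0.001, 0.043]
contact_force: [0.2, 0.1, 1.5]
grip_width: 18.9
```

Run:
```python
from h import *
err(); plan(476.4,-303.5,100,0.041); plan(476.4,-303.5,170,0.041); 
plan(480,-140,180,0.02); plan(510,30,180,0.0);plan(540,160.7,150,-0.0316)
```

```text
t 20.3 pos-cmd [ 0.23 -0.31  0.36] rot [ 3.14 -0.    0.04] cmdyaw 0.0425 F [0.17 0.14 1.53] w 18.870792602265908 q [-0.7   0.57  1.6  -0.    0.97  0.83]
slide [-0.0, 0.0, -0.21] rot [0, 0, 0.0] rows>=0.7
slide [-0.0, 0.0, -0.35] rot [0, 0, 0.0] rows>=1.1
slide [0.052, -0.816, -0.05] rot [0, 0, 0.007] rows>=2.6
slide [0.168, -0.847, 0.0] rot [0, 0, 0.007] rows>=2.8
slide [0.149, -0.653, 0.15] rot [0, 0, 0.01] rows>=2.2
```

>>> servo_tool --slide '[[0,0,-0.08],[0,0,-0.16],[0,0,-0.21],[0,0,-0.21]]' --rot '[[0,0,0],[0,0,0],[0,0,0],[0,0,0]]' --claw '[12,12,12,12]'

```text
time: 20.8
tool_pos: [477.0, -303.9, 101.3]
tcp_rot: [3.14, -0.002, 0.043]
contact_force: [0.7, 0.9, -0.2]
grip_width: 19.2
```

>>> servo_tool --slide '[[0,0,-0.2],[0,0,-0.35],[0,0,-0.35]]' --rot '[[0,0,0],[0,0,0],[0,0,0]]' --claw '[12,12,12]'

```text
time: 21.18
tool_pos: [477.4, -304.2, 172.0]
tcp_rot: [3.139, -0.003, 0.043]
contact_force: [0.4, -0.7, -1.1]
grip_width: 18.9
```

>>> servo_tool --slide '[[0.013,-0.2,-0.05],[0.026,-0.4,-0.05],[0.039,-0.6,-0.05],[0.052,-0.816,-0.05],[0.052,-0.816,-0.05]]' --rot '[[0,0,0.007],[0,0,0.007],[0,0,0.007],[0,0,0.007],[0,0,0.007]]' --claw '[12,12,12,12,12]'

```text
time: 21.8
tool_pos: [479.0, -137.2, 178.6]
tcp_rot: [-3.14, 0.003, 0.024]
contact_force: [-0.4, -0.6, -0.3]
grip_width: 19.2
```

>>> servo_tool --slide '[[0.05,-0.25,0],[0.1,-0.5,0],[0.15,-0.7,0],[0.168,-0.847,0],[0.168,-0.847,0]]' --rot '[[0,0,0.007],[0,0,0.007],[0,0,0.007],[0,0,0.007],[0,0,0.007]]' --claw '[12,12,12,12,12]'

```text
time: 22.42
tool_pos: [509.8, 30.9, 178.8]
tcp_rot: [3.142, 0.002, 0.001]
contact_force: [0.3, -0.2, -0.0]
grip_width: 19.4
```

>>> servo_tool --slide '[[0.05,-0.2,0],[0.1,-0.4,0.05],[0.149,-0.6,0.1],[0.149,-0.653,0.15],[0.149,-0.653,0.15]]' --rot '[[0,0,0.01],[0,0,0.01],[0,0,0.01],[0,0,0.01],[0,0,0.01]]' --claw '[12,12,12,12,12]'

```text
time: 23.05
tool_pos: [539.3, 159.5, 148.5]
tcp_rot: [3.14, 0.003, -0.033]
contact_force: [-0.3, -0.7, -0.8]
grip_width: 18.9
```

>>> servo_tool --slide '[[0,0,0],[0,0,0]]' --rot '[[0,0,0],[0,0,0]]' --claw '[12,12]'

```text
time: 23.3
tool_pos: [540.3, 159.4, 150.6]
tcp_rot: [3.141, -0.001, -0.034]
contact_force: [-0.5, -0.0, -0.6]
grip_width: 19.5
```

Run:
```python
from h import *
err(); c=capture("wrist"); cv2.imwrite("pics/w8.png",c["frame"][...,::-1]); np.savez("w8.npz",**c)
W=cloud(c); h=W[c["depth"]>0]; T=np.array(load()[:3])
r=(abs(h[:,0]-T[0])<20)&(abs(h[:,1]-T[1])<55)&(h[:,2]>95)&(h[:,2]<160); h=h[r]; print(len(h))
for lo,hi in((96,99),(99,110),(110,135),(136,144),(144,151),(151,160)):
    m=h[(h[:,2]>lo)&(h[:,2]<hi)]
    if len(m)>5: print(lo,hi,len(m),m.min(0),m.max(0),m.mean(0), cv2.minAreaRect(m[:,:2].astype(np.float32)))
```

```text
t 23.3 pos-cmd [ 0.32 -1.25  0.51] rot [ 3.14 -0.   -0.03] cmdyaw -0.0329 F [-0.48 -0.03 -0.65] w 19.47586746889851 q [ 0.15  0.46  1.5  -0.    1.18  1.76]
3646
96 99 22 [540.1  122.48  97.6 ] [542.6  194.6   98.98] [541.09 150.47  98.65] ((541.3125, 158.5439453125), (72.16136932373047, 0.4673139154911041), 87.92471313476562)
99 110 546 [539.99 119.96  99.01] [543.47 199.54 109.9 ] [541.7  159.3  104.56] ((541.6968383789062, 159.7401580810547), (79.61214447021484, 1.2063400745391846), 88.0499496459961)
110 135 1518 [539.8  119.68 110.04] [543.74 199.3  135.  ] [541.83 159.74 123.09] ((541.7774047851562, 159.483642578125), (79.66864776611328, 1.681923508644104), 88.08924865722656)
136 144 522 [539.71 119.61 136.01] [543.81 199.75 143.98] [541.93 159.58 140.03] ((541.9271850585938, 159.65011596679688), (80.19200897216797, 1.6396586894989014), 88.00743103027344)
144 151 750 [536.34 119.97 144.02] [546.69 199.56 150.99] [540.89 159.05 146.25] ((541.9246826171875, 159.6688232421875), (79.69630432128906, 8.80726432800293), 87.4283447265625)
151 160 207 [544.66 149.78 151.01] [546.63 169.4  159.95] [545.69 159.26 155.56] ((545.6864013671875, 159.57249450683594), (19.618188858032227, 1.6453155279159546), 88.5582504272461)
```

View pics/w8.png

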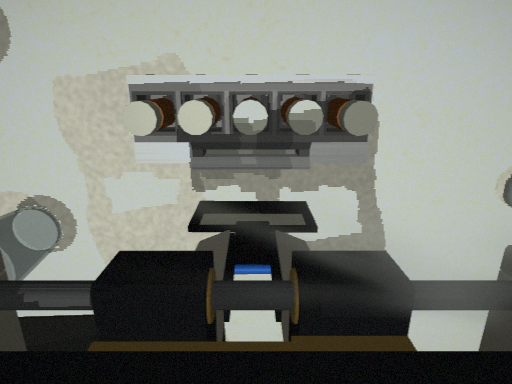

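Run:
```python
from h import *
plan(565.4,160.6,110,-0.0325); plan(565.4,160.6,88,-0.0325);plan(565.4,160.6,73,-0.0325)
```

```text
slide [0.127, -0.004, 0.2] rot [0, 0, -0.0] rows>=0.8
slide [-0.0, -0.0, 0.11] rot [0, 0, -0.0] rows>=0.4
slide [-0.0, -0.0, 0.075] rot [0, 0, -0.0] rows>=0.2
```

>>> servo_tool --slide '[[0.06,0,0.05],[0.127,-0.004,0.12],[0.127,-0.004,0.2],[0.127,-0.004,0.2],[0.127,-0.004,0.2]]' --rot '[[0,0,0],[0,0,0],[0,0,0],[0,0,0],[0,0,0]]' --claw '[12,12,12,12,12]'

```text
time: 23.98
tool_pos: [565.3, 160.7, 109.9]
tcp_rot: [3.141, 0.0, -0.033]
contact_force: [0.2, -0.1, 0.2]
grip_width: 19.2
```

>>> servo_tool --slide '[[0,0,0.03],[0,0,0.07],[0,0,0.11],[0,0,0.11],[0,0,0.11]]' --rot '[[0,0,0],[0,0,0],[0,0,0],[0,0,0],[0,0,0]]' --claw '[12,12,12,12,12]'

```text
time: 24.6
tool_pos: [565.5, 160.6, 88.0]
tcp_rot: [3.142, -0.0, -0.033]
contact_force: [-0.7, 0.2, -0.4]
grip_width: 19.1
```

>>> servo_tool --slide '[[0,0,0.02],[0,0,0.04],[0,0,0.06],[0,0,0.075],[0,0,0.075]]' --rot '[[0,0,0],[0,0,0],[0,0,0],[0,0,0],[0,0,0]]' --claw '[12,12,12,12,12]'

```text
time: 25.22
tool_pos: [565.2, 160.6, 72.6]
tcp_rot: [3.141, 0.001, -0.033]
contact_force: [-0.0, 0.2, -1.3]
grip_width: 18.9
```

Run:
```python
from h import *
err()
```

```text
t 25.23 pos-cmd [-0.2  -0.03 -0.4 ] rot [ 3.14  0.   -0.03] cmdyaw -0.0329 F [-0.04  0.2  -1.25] w 18.87592445137971 q [ 0.15  0.58  1.52 -0.    1.04  1.75]
```

>>> servo_tool --slide '[[0,0,0.01],[0,0,0.02],[0,0,0.03],[0,0,0.035],[0,0,0.035]]' --rot '[[0,0,0],[0,0,0],[0,0,0],[0,0,0],[0,0,0]]' --claw '[12,12,12,12,12]'

```text
time: 25.85
tool_pos: [565.7, 160.5, 66.3]
tcp_rot: [3.142, -0.001, -0.033]
contact_force: [0.7, -0.3, 4.3]
grip_width: 19.4
```

>>> servo_tool --slide '[[0,0,0.01],[0,0,0.02],[0,0,0.025],[0,0,0.025],[0,0,0.025]]' --rot '[[0,0,0],[0,0,0],[0,0,0],[0,0,0],[0,0,0]]' --claw '[12,12,12,12,12]'

```text
time: 26.48
tool_pos: [565.9, 160.6, 61.5]
tcp_rot: [-3.142, -0.001, -0.033]
contact_force: [-0.3, -0.8, 7.0]
grip_width: 19.3
```

Run:
```python
from h import *
o=get_obs();print(o["tool_pos"],o["contact_force"],o["moment"])
```

```text
[565.88 160.58  61.49] [-0.28 -0.84  7.02] [-0.17  0.06  0.02]
```

>>> servo_tool --slide '[[0,0,0.003],[0,0,0.005],[0,0,0.008],[0,0,0.008],[0,0,0.008]]' --rot '[[0,0,0],[0,0,0],[0,0,0],[0,0,0],[0,0,0]]' --claw '[12,12,12,12,12]'

```text
time: 27.1
tool_pos: [566.2, 160.6, 60.3]
tcp_rot: [-3.141, -0.002, -0.033]
contact_force: [-0.9, -1.5, 8.7]
grip_width: 18.8
```

>>> servo_tool --slide '[[0,0,0.003],[0,0,0.005],[0,0,0.005],[0,0,0.005],[0,0,0.005]]' --rot '[[0,0,0],[0,0,0],[0,0,0],[0,0,0],[0,0,0]]' --claw '[12,12,12,12,12]'

```text
time: 27.72
tool_pos: [566.9, 160.6, 60.2]
tcp_rot: [-3.141, -0.004, -0.033]
contact_force: [-0.5, -2.0, 13.8]
grip_width: 18.8
```

Run:
```python
from h import *
o=get_obs();print(o["tool_pos"],o["contact_force"],o["moment"])
```

```text
[566.9  160.62  60.21] [-0.45 -1.99 13.76] [-0.19  0.12  0.  ]
```

Run:
```python
from h import *
c=capture("wrist"); cv2.imwrite("pics/w9.png",c["frame"][...,::-1])
W=cloud(c); h=W[c["depth"]>0]
r=(h[:,0]>555)&(h[:,0]<580)&(abs(h[:,1]-160)<55)&(h[:,2]>37)&(h[:,2]<100); h=h[r]
for y in range(122,200,8):
    m=h[abs(h[:,1]-y)<4]
    if len(m)>3: print(y,len(m),"ztop",np.percentile(m[:,2],[90,98]),"x",m[:,0].mean())
for i in range(5): vialat(c,601.3+1.33*(i-2),160+42*(i-2),r=18)
c=capture("side"); W=cloud(c); h=W[c["depth"]>0]
print(get_obs()["contact_force"],get_obs()["tool_pos"],get_obs()["time"])
```

```text
122 139 ztop [56.24 56.91] x 565.9142670169382
130 227 ztop [56.2 56.7] x 566.3474151842055
138 344 ztop [97.78 99.66] x 570.4227502437847
146 437 ztop [97.22 99.45] x 572.3730781393408
154 713 ztop [89.4  98.25] x 569.072298415861
162 704 ztop [88.39 88.95] x 569.2375745466106
170 671 ztop [95.86 99.15] x 570.5329256704784
178 401 ztop [97.55 99.53] x 573.1021935272465
186 292 ztop [96.37 99.06] x 570.5479277122873
194 208 ztop [56.29 57.03] x 568.172774559125
vial top 78.3 circle 598.2695922851562 75.83247375488281 13.6331205368042 mean [598.5   76.4   77.82] 2040
vial top 78.4 circle 600.2078247070312 117.57331848144531 13.49333667755127 mean [600.62 117.72  77.89] 2005
vial top 78.5 circle 601.4911499023438 159.35382080078125 13.397546768188477 mean [601.89 159.36  77.96] 1978
vial top 78.4 circle 602.822021484375 201.30096435546875 13.462900161743164 mean [603.21 201.    77.93] 1997
vial top 78.4 circle 603.2169799804688 243.4310760498047 13.74556827545166 mean [603.84 242.89  77.94] 2037
[-0.38 -2.23 12.62] [566.89 160.62  60.22] 27.825
```

View pics/w9.png

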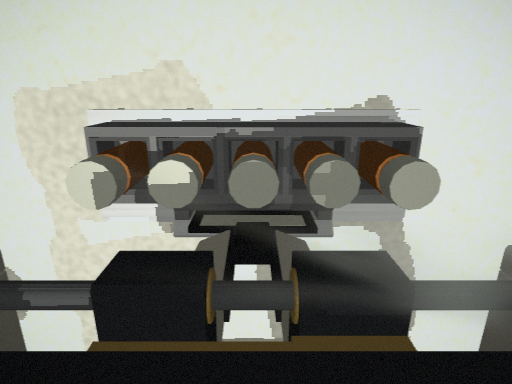

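>>> servo_tool --slide '[[0,0,0.002],[0,0,0.002],[0,0,0.002],[0,0,0.002]]' --rot '[[0,0,0],[0,0,0],[0,0,0],[0,0,0]]' --claw '[12,12,12,12]'

```text
time: 28.32
tool_pos: [567.2, 160.6, 60.2]
tcp_rot: [-3.141, -0.005, -0.033]
contact_force: [-0.4, -1.6, 15.3]
grip_width: 18.9
```

Run:
```python
from h import *
o=get_obs(); print(o["contact_force"],o["tool_pos"],o["grip_width"],o["time"]); print(close_job())
```

```text
[-0.45 -1.59 15.26] [567.19 160.62  60.18] 18.944962875814166 28.325
the job is handed in; nothing more can be done
None
```

I put both spare vials in the empty end cells of the rack (0 and 4). I then took the holder from its stand by the finger block and pushed it down behind the lip against the hard stop. I handed the job in at 28.3 s, with the arm still gripping the holder and pressing with about 15 N, against the spring's 8 N at full press.

Last checks:
- **Vials:** all five tops measured about 78.4 mm high, which matches vials sitting on the cell floors, and they are in line on the 42 mm pitch. The three vials that were already there measured in the same places as before.
- **Holder:** the blade's upper edge measured 56.2 mm near both ends, against 56 mm when fully home. Its block top measured about 88.4 mm, against 88 mm.
- **Grip:** the last commanded push barely moved the tool (60.2 mm before and after) while the force rose, so the holder is on the stop and not slipping.

Two small things were off. Pressing pushed the tool about 1.7 mm sideways in x from where it was commanded, with no meaningful sideways force. One camera reading of the cell 4 vial, taken while the gripper still held it, was unusable, but clear views after release put it in place.

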